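# Hang the bin of sensor heads on the louvered panel

## Robot

A 6-joint arm with a two-finger parallel gripper is mounted at the origin on the work surface. World frame = base frame: x ahead of the robot, y to its left, z up, the work surface at z = 0. Lengths are in m, angles in rad, forces in N, time in s.
With the tool pointing down it reaches from about 0.35 to 0.775 m from the base axis. Payload 7.3 kg.
Tool frame: the origin (TCP) lies at the very end of the fingers, on their centre line; the grasp point (between the pads) lies 19 mm behind it; z points along the fingers, y is the line along which they close (so a half turn about z gives the same grasp; the last joint's range is limited). The gripper opens to 92 mm and grips with 3 to 60 N. Pads are 19 mm wide; open, the fingers measure 130 mm over their backs; the gripper's body (75 mm by 190 mm) begins 47 mm behind the grasp point.
Start: joints at [1.011, 0.342, 1.524, -0, 1.275, -0.146], TCP at [0.211, 0.481, 0.227] pointing down, gripper open.
Joint ranges: [-2.53, 2.53], [-0.77, 2.02], [0.04, 2.7], [-1, 4.14], [0.28, 2.66], [-3.11, 3.11]. Speed limits (rad/s): [2.57, 2.57, 3.14, 3.14, 3.14, 3.14].

## Interface

Orientations are given as [roll, pitch, yaw] about the fixed x, y, z axes, in that order (R = Rz(yaw) Ry(pitch) Rx(roll)).
In Python, from cell import * gives the robot as it stands.
- The arm moves only by the tool step_arm, never from a script. Its argument "commands" is a list of rows, each a list of 7 numbers: the opening, from 0 (shut) to 1 (fully open), then the shift along the world's x, y, z in cm, then the turn, a rotation vector about the world's x, y, z in rad. A call has 1 to 5 rows; each row is the pose to reach, as a shift and turn from the pose commanded when the call began; what a row does not reach only later rows make up. A row lasts 1/12 s, in which the tool goes at most 41.7 mm and 7.16 degrees, less where a joint would pass 70% of its speed; a pose out of reach is approached as far as the arm can. A call with a gripper value outside its range is refused whole. The fingers move at their own pace and stop on an object; "grip_force" is the grip in N (left out, the last holds). Time passes only in rows, so rows that repeat a pose let the fingers close. It gives the time, the measured TCP pose, the force, the opening and the grip force at its end, in the units of the state.
- observe(): the state, without advancing time (a new reading comes with each control period).
- read_camera(name): name is "side" or "top"; returns the picture (480x640x3 uint8, red, green, blue); there is no depth.
- camera_model(name): a dict with "vfov" (degrees; the focal length in pixels is half the picture's height over the tangent of half this angle, whatever the lens; pixels are square), "cx", "cy" (the principal point, pixels), "k1" (the pictures are not rectified: a ray, as slopes to the right and down, at radius r is drawn at 1 + k1 r^2 times it, then the intrinsics apply), "world_to_cam" (4x4, takes a point from world to camera coordinates). Camera axes: x right, y up, looking along -z (the intrinsics and any distortion apply to the point x, -y, -z); pixel columns grow to the right and rows downward; lengths in m; the calibration is good to about 2 mm. A picture is of the moment at which its call begins. camera_model takes no time and is no camera call.
- hand_in(): hands the job in; it is judged then, once.
The state is a dict: "time": time; "qpos": joint angles; "qvel": joint speeds; "joint_efforts": joint torques, N m; "tool_pos": TCP position; "tool_rot": TCP orientation; "contact_force": force on the tool from outside, world axes, zero at the start; "torque": the same for the moment, N m; "opening": finger opening in m; "grip_force": force on a finger pad.
Only numpy, scipy, OpenCV 4.12 (cv2) and the standard library are available. Lean on these libraries where they do the work, as an engineer would, in place of code of your own. Each camera call takes 0.05 s, during which the arm holds its last target. There are 200 camera calls.

## Task

Hang the blue bin, with its two sensor heads still in it, on the upper louver rail of the bench panel: bring it in over the rail and let its lip drop behind the rail until the bin sits fully home. Then slide it along the rail to the rubber bumper on the yellow end plate, push it firmly up against the bumper (with about 10 N at the hand, never more than 15 N) and let go of it there. Do not force the bin against the panel either, and leave the other bins and the things on the bench where they are.

Things in the scene. Friction and masses are not known exactly. Their poses are not given: they have to be found in the camera images.
- blue_bin: blue stiff plastic bin to be hung: 116 mm long (x), 66 wide (y), 76 high, walls 3 mm, 0.12 to 0.24 kg plus 0.09 kg of sensor heads. Origin: middle of its underside. Its back with the lip is at +x, its low open front (40 mm high) at -x. It starts upright on the bench at the left, lip roughly away from the robot, in one of two places (the grey bin has the other)
- bin_grip (a point): point in the blue bin to grip about: midway between its side walls, x = +10, y = 0, z = 64 mm in the bin's frame, axes as the bin's, near its balance point. The side walls are flat, parallel, 66 mm over the outside and full height (76 mm) from x = -25 to +58 mm: grip across them from above, closing along y
- bin_lip (a point): point on the blue bin, axes as the bin's: middle of the underside of the lip's bridge, which comes to rest on the rail's edge (bin x = 61.5, z = 73 mm). From the back wall (outer face x = 58; a 0.7 mm heel rib on its lowest 28 mm) the 3 mm bridge runs back to the downturned lip (x = 65 to 68, 62 mm wide), which ends 13 mm below this point. The 7 mm slot takes the rail
- rack: grey louvered panel, 400 mm wide, fixed to the bench on two feet, louvers facing the robot. Origin: on the bench below the middle of the panel's flat front face; -x points out of the face to the robot, y along the rails (+y to the left), z up. The face (x = 0) spans z = 84 to 206 mm. Two louver rails run along it, edges at z = 178 and 118 mm. Only the upper one is used
- rail_mid (a point): middle of the upper rail's edge, rack (-7, 0, 178) mm, axes as the rack's. The rail is an upright tab 3 mm thick, open at the top, standing 5.5 mm in front of the panel face, upright for 16 mm. It is stiff, it does not give. Bin on steel has friction 0.5 to 0.7. Let go, a hung bin tips its front down by up to 4 degrees until its heel rests on the lower rail
- rail_end (a point): point on the upper rail's edge at the inner face of the yellow end plate, rack (-7, -196, 178) mm, axes as the rack's; +y leads along the rail away from the plate. With the level bin's lip touching the panel face, bin_lip is 0.5 mm behind the rail's line (+x), back wall and heel clear the tabs by 1.5 and 0.8 mm, the lip by 2.5 mm. Fully home, bin_lip is at the rail's height
- end_plate: yellow steel plate across the rail's right-hand (-y) end, part of the rack: 4 mm thick, standing out 34 mm from the panel face, 93 to 203 mm above the bench; inner face at rack y = -196 mm. Origin: its bottom edge, outer face. It carries the bumper (bumper_axis). Fingers holding the bin at bin_grip pass in front of plate and bumper
- bumper_axis (a point): point on the end plate's inner face where the bumper's stud passes through (rack x = -21, z = 161 mm), axes as the rack's. The bumper is a black rubber button 16 mm across on a steel stud along +y. It is screwed out by an amount that differs each time and is not measured: its face stands 8 to 38 mm from the plate. It does not give; feel for it with the bin's side wall
- sensor0: loose sensor head standing in the blue bin, brass cylinder 24 mm in diameter with a black top, 32 mm high, 0.045 kg; origin: middle of its underside
- sensor1: a second sensor head, the same
- grey_bin: open-fronted plastic hanging bin, the same shape and size as blue_bin but grey, standing on the bench at the left in the other of the two places; leave it
- hung_a: open-fronted plastic hanging bin, the same shape and size as blue_bin, grey, already hung at the left end of the upper rail, loose; leave it. Its middle is about 155 mm to the left of the rack's middle
- hung_b: open-fronted plastic hanging bin, the same shape and size as blue_bin, white, hung beside hung_a, loose; leave it. Its middle is about 80 mm to the left of the rack's middle, so the rail is free from rack y = +45 mm to the end plate
- thermo_a: white and blue pistol-shaped infrared thermometer lying on its side on the bench at the right, 140 by 130 mm, 42 mm high; origin under the barrel; leave it
- thermo_b: another infrared thermometer, the same, lying at the right nearer the robot; leave it
- amber_bottle: amber bottle with black cap, 60 mm in diameter, 130 mm high, far left on the bench; origin: middle of its underside; leave it
- beaker: clear plastic beaker with handle, 72 mm in diameter, 85 mm high, at the left; origin: middle of its underside; leave it
Things that resemble listed ones, but are neither listed nor needed, are in the scene too. What is shaped like the blue_bin but purple or red is not meant.

How it is judged:
On the way, in this order (a step that is already met when the one before it is completed fails the run):
1. the blue bin's lip is behind the upper rail and the bin is fully home on it (z of bin_lip in the frame of rail_end between -0.003 and 0.0015 m and x of bin_lip in the frame of rail_end between -0.004 and 0.004 m), for 0.2 s.
2. still on the rail, the bin is pushed firmly (more than 3 N) against the bumper on the yellow end plate (all of step 1 and contact force between blue_bin and end_plate above 3 N), for 0.2 s.
At the end, for the whole second after the job is handed in: the blue bin hangs by its lip on the upper rail, fully home (bridge at most 1.5 mm above the rail's edge, lip behind the tab), by the bumper (its middle 39 to 73 mm from the end plate, the span of the bumper's settings), tipped under 0.11 rad, at rest, released, both sensor heads in it (all of step 1 and y of bin_lip in the frame of rail_end between 0.039 and 0.073 m and angle between blue_bin's own z axis and vertical below 0.11 rad and angle between the x axis of blue_bin and the x axis of rack, either way round below 0.12 rad and contact force between the fingers and blue_bin below 0.1 N and linear speed of blue_bin below 0.02 m/s and x of sensor0 in the frame of blue_bin between -0.055 and 0.055 m and y of sensor0 in the frame of blue_bin between -0.033 and 0.033 m and z of sensor0 in the frame of blue_bin between -0.003 and 0.05 m and x of sensor1 in the frame of blue_bin between -0.055 and 0.055 m and y of sensor1 in the frame of blue_bin between -0.033 and 0.033 m and z of sensor1 in the frame of blue_bin between -0.003 and 0.05 m); the robot touches nothing.
It fails at once if the blue bin is pushed against the bumper or the end plate with more than 16 N (contact force between blue_bin and end_plate above 16 N).
It fails at once if while the gripper holds or pushes it, the blue bin is forced against the panel (all contacts with rails, face and bumper added up) with more than 40 N (contact force between blue_bin and rack above 40 N and contact force between the fingers and blue_bin above 1 N).
It fails at once if the robot itself knocks against the panel with more than 10 N (contact force between any of the fingers, the arm and rack above 10 N).
It fails at once if another bin or a thing on the bench is moved by more than 12 mm (distance of any of grey_bin, hung_a, hung_b, thermo_a, thermo_b, amber_bottle, beaker from where it was at the start of the episode above 0.012 m).
It also fails if it takes over 58 s, if anything falls off the work surface, if the arm or the gripper's body presses on something with over 40 N, if the wrist force passes 120 N, or if a joint passes its speed limit or range.

## Working session

There is one attempt and no reset: what is moved stays moved. The work goes in short steps, Python scripts to look and compute and a tool call to move; the robot and the scene stay as the last step left them, time stands still between calls to the robot, and variables do not carry over. Pictures are saved under pics/ and viewed, at most 10 in all, crops included, and the job is handed in when it is done.

Besides the shell and the picture viewer there is one more tool, called after ">>>" as name([rows], argument=value, ...), one row to a line, values as JSON. step_arm: Moves the arm, as the interface text tells. Its arguments: {"type":"object","properties":{"commands":{"type":"array"},"grip_force":{"type":"number"}},"required":["commands"]}

```bash
ls; mkdir -p pics; cat > h.py <<'E'
from cell import *
import numpy as np, cv2
def ray(n,u,v):
    m=camera_model(n); f=240/np.tan(np.radians(m["vfov"])/2)
    K=np.array([[f,0,m["cx"]],[0,f,m["cy"]],[0,0,1]])
    p=cv2.undistortPointsIter(np.array([[[u,v]]],float),K,np.array([m["k1"],0,0,0.]),None,None,(3,50,1e-10))[0,0]
    T=np.array(m["world_to_cam"]); R=T[:3,:3]
    return -R.T@T[:3,3], R.T@np.array([p[0],-p[1],-1])
def onz(n,u,v,z):
    o,d=ray(n,u,v); return o+d*(z-o[2])/d[2]
def proj(n,P):
    m=camera_model(n); f=240/np.tan(np.radians(m["vfov"])/2)
    T=np.array(m["world_to_cam"]); c=T[:3,:3]@np.array(P)+T[:3,3]
    s=np.array([c[0],-c[1]])/-c[2]; s=s*(1+m["k1"]*(s@s))
    return s*f+[m["cx"],m["cy"]]
def tri(u1,u2):
    a,b=ray("top",*u1); c,d=ray("side",*u2)
    s,t=np.linalg.lstsq(np.array([b,-d]).T,c-a,rcond=None)[0]
    return (a+s*b+c+t*d)/2, np.linalg.norm(a+s*b-c-t*d)
def save(n,f,crop=None,k=1):
    im=read_camera(n)[:,:,::-1]; cv2.imwrite("pics/raw_"+f,im)
    if crop: x0,y0,x1,y1=crop; im=im[y0:y1,x0:x1]
    cv2.imwrite("pics/"+f,cv2.resize(im,None,fx=k,fy=k,interpolation=cv2.INTER_CUBIC)); return im
E
python3 - <<'E'
from h import *
for n in("top","side"):
    save(n,n+"0.png"); m=camera_model(n); print(n,m["vfov"],m["k1"],ray(n,m["cx"],m["cy"]))
print(observe())
E
```

```text
pics
top 47.40379244753534 0.037948532181437886 (array([0.38125141, 0.04226296, 1.60577601]), array([ 0.07848364, -0.0101972 , -0.99686325]))
side 52.142626153321615 -0.02221943313697446 (array([ 0.05094377, -0.75887797,  1.20422728]), array([ 0.29793761,  0.56713041, -0.76785173]))
{'time': 0.1, 'qpos': array([ 1.01096546e+00,  3.42656611e-01,  1.52488044e+00, -3.32138481e-05,
        1.27538344e+00, -1.45999567e-01]), 'qvel': array([ 0.00103159,  0.00040584, -0.0029162 ,  0.00042071,  0.00065089,
       -0.00043128]), 'joint_efforts': array([ 1.08484714e-03, -4.32006347e+01, -2.44693476e+01,  7.17545184e-02,
        5.25399204e-02,  1.62126662e-05]), 'tool_pos': array([0.2109191 , 0.48039646, 0.22612693]), 'tool_rot': array([-3.14027432e+00, -1.61751394e-04,  2.72777093e+00]), 'contact_force': array([0.00126477, 0.07509971, 0.43831017]), 'torque': array([-0.04060421,  0.00981261, -0.03296441]), 'grip_force': 0.0, 'opening': 0.09203234009650024}
```

View pics/top0.png

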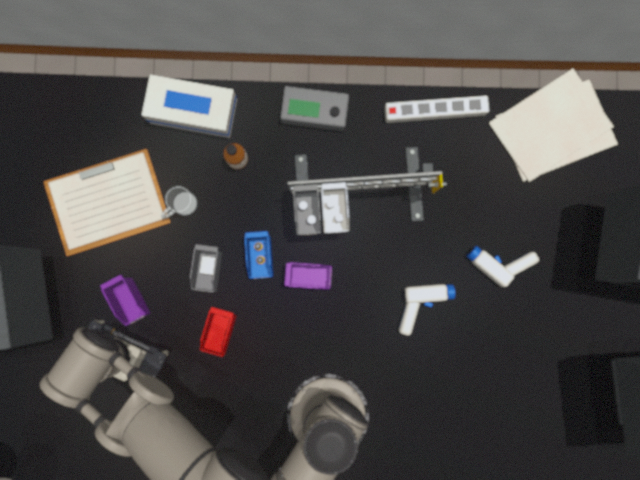

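View pics/side0.png

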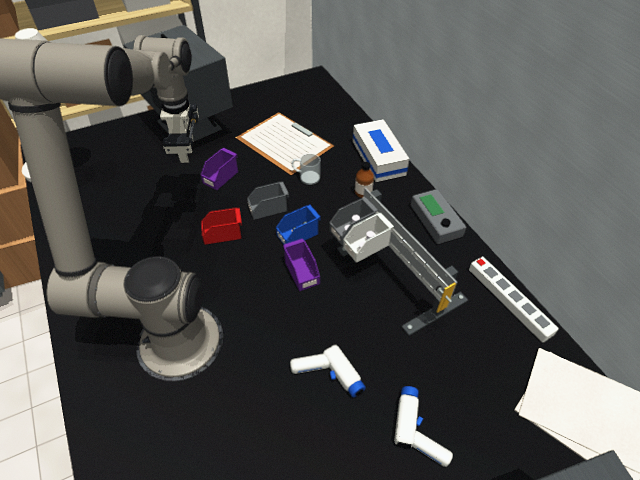

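The top view shows the blue bin at (258,255), the rack from (290,185) to (440,178) and the end plate at (438,181). In the side view the blue bin is at (298,224) and the end plate at (447,297). I'll zoom in next.

```bash
python3 - <<'E'
from h import *
a=cv2.imread("pics/raw_top0.png")[140:290,230:460]; b=cv2.imread("pics/raw_side0.png")[185:335,270:480]
cv2.imwrite("pics/tz.png",cv2.resize(a,(782,510),interpolation=cv2.INTER_CUBIC))
cv2.imwrite("pics/sz.png",cv2.resize(b,(798,570),interpolation=cv2.INTER_CUBIC))
for n in("top","side"):
    im=cv2.imread(f"pics/raw_{n}0.png"); h=cv2.cvtColor(im,cv2.COLOR_BGR2HSV)
    m=cv2.inRange(h,(100,120,50),(120,255,255)); 
    k,l,s,c=cv2.connectedComponentsWithStats(m)
    for i in range(1,k):
        if s[i,4]>150: print(n,s[i],c[i], cv2.minAreaRect(np.argwhere(l==i)[:,::-1].astype(np.float32)))
    y=cv2.inRange(h,(20,120,80),(35,255,255)); k,l,s,c=cv2.connectedComponentsWithStats(y)
    for i in range(1,k):
        if s[i,4]>15: print("yel",n,s[i],c[i])
E
```

```text
top [165  91  46  22 665] [187.13082707 101.90526316] ((187.3018798828125, 102.05659484863281), (43.86067199707031, 15.357378005981445), 10.619654655456543)
top [ 243  230   31   50 1128] [257.84751773 254.40070922] ((257.89068603515625, 254.446044921875), (48.305301666259766, 28.160449981689453), 86.53176879882812)
yel top [432 174  12  19 110] [438.06363636 183.14545455]
side [369 129  25  24 300] [380.48666667 140.79      ] ((380.460693359375, 140.8371124267578), (28.83194351196289, 11.97797679901123), 57.9946174621582)
side [ 276  204   45   39 1154] [298.86915078 223.86481802] ((298.2113342285156, 225.3505096435547), (31.88187026977539, 47.416664123535156), 66.03751373291016)
side [348 380  18  18 173] [356.11560694 387.79190751] ((356.26922607421875, 388.1538391113281), (11.648702621459961, 16.91835594177246), 56.30992889404297)
yel side [437 282  19  31 218] [445.55963303 296.80275229]
```

View pics/tz.png

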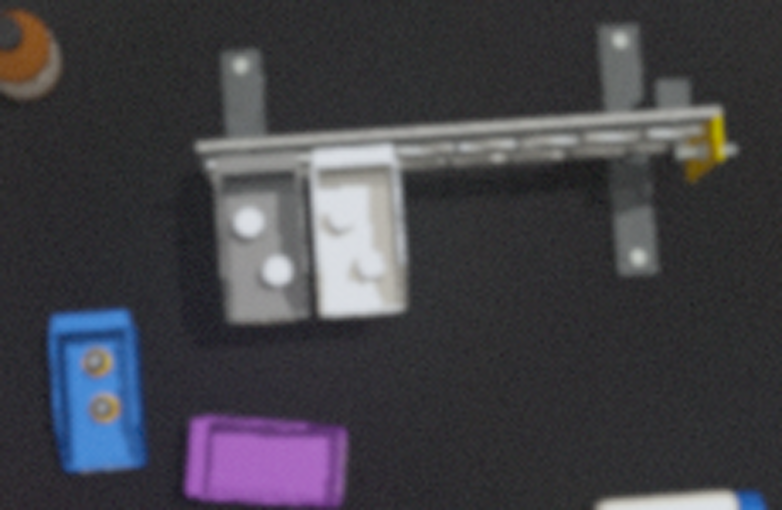

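View pics/sz.png

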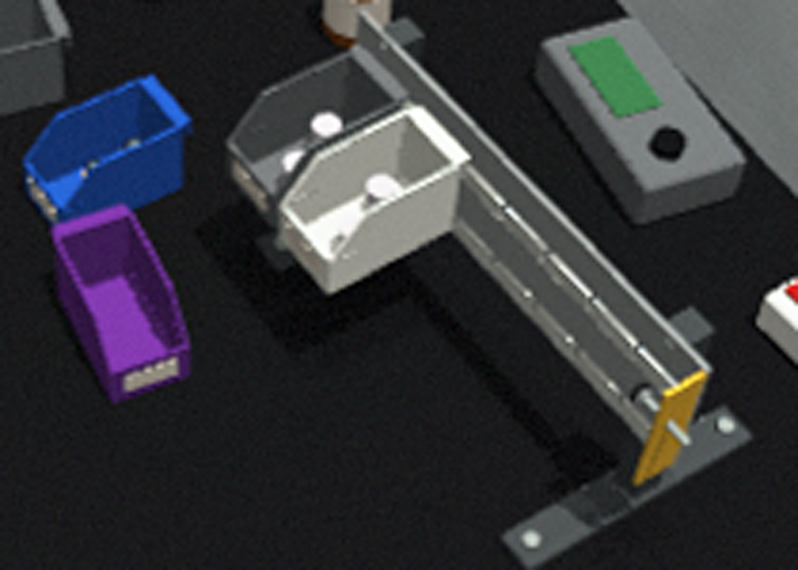

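The zoomed views show the blue bin's lip edge at tz (51,313)-(131,309) and its front at (64,472)-(147,466). The panel's top edge runs from (197,148) to (722,108) in tz and from (362,12) to (709,372) in sz. The bumper is at sz (645,397).

```bash
python3 - <<'E'
from h import *
np.set_printoptions(precision=4,suppress=True)
T=lambda x,y:(230+(x+.5)/3.4-.5,140+(y+.5)/3.4-.5)
S=lambda x,y:(270+(x+.5)/3.8-.5,185+(y+.5)/3.8-.5)
b=[onz("top",*T(*p),.076) for p in((51,313),(131,309))]; f=[onz("top",*T(*p),.04) for p in((64,472),(147,466))]
for p in b+f: print("bin",p)
fl=[onz("top",*T(*p),.002) for p in((64,474),(147,468))]
m=(b[0]+b[1])/2; n=(f[0]+f[1])/2; d=m-n; print("mid back/front",m,n,"yaw",np.arctan2(d[1],d[0]),np.hypot(*d[:2]))
print(np.arctan2(*((b[1]-b[0])[[0,1]]*[1,-1])))
# side: top corner of lip right-back
for p in((153,75),(190,122)): print("side lip",onz("side",*S(*p),.076))
print("panel L/R tri",tri(T(197,150),S(362,12)),tri(T(722,108),S(709,372)))
for p in((197,148),(722,108),(722,116),(200,156)): print("panel top z206",onz("top",*T(*p),.206))
for p in((362,12),(709,372)): print("side panel",onz("side",*S(*p),.206))
for p in((515,215),(590,282),(650,340)): print("side rail178",onz("side",*S(*p),.178))
for p in((455,160),(500,158),(600,150),(680,146)): print("top rail178",onz("top",*T(*p),.178))
print("plate",tri(T(719,160),S(668,392)))
print("bumper face z161",onz("side",*S(640,395),.161),"plate inner z203",onz("side",*S(706,374),.203),onz("side",*S(667,393),.203),onz("top",*T(722,115),.203),onz("top",*T(720,160),.203))
E
```

```text
bin [0.5147 0.2461 0.076 ]
bin [0.5197 0.1804 0.076 ]
bin [0.3845 0.2352 0.04  ]
bin [0.3911 0.166  0.04  ]
mid back/front [0.5172 0.2132 0.076 ] [0.3878 0.2006 0.04  ] yaw 0.09718810330401254 0.1300738791855243
0.07575763711150173
side lip [0.5154 0.2421 0.076 ]
side lip [0.5195 0.1799 0.076 ]
panel L/R tri (array([0.6343, 0.121 , 0.2031]), np.float64(0.007067166427750601)) (array([ 0.6741, -0.2777,  0.2037]), np.float64(0.0007282835657476768))
panel top z206 [0.6321 0.1225 0.206 ]
panel top z206 [ 0.6733 -0.277   0.206 ]
panel top z206 [ 0.6671 -0.277   0.206 ]
panel top z206 [0.626 0.12  0.206]
side panel [0.636  0.1174 0.206 ]
side panel [ 0.673  -0.2789  0.206 ]
side rail178 [ 0.6475 -0.0899  0.178 ]
side rail178 [ 0.6615 -0.1652  0.178 ]
side rail178 [ 0.6701 -0.2256  0.178 ]
top rail178 [ 0.633  -0.0764  0.178 ]
top rail178 [ 0.6355 -0.1113  0.178 ]
top rail178 [ 0.6437 -0.1889  0.178 ]
top rail178 [ 0.6484 -0.251   0.178 ]
plate (array([ 0.6369, -0.2776,  0.2037]), np.float64(0.007516766929408259))
bumper face z161 [ 0.6471 -0.252   0.161 ] plate inner z203 [ 0.6721 -0.2779  0.203 ] [ 0.64   -0.2789  0.203 ] [ 0.6685 -0.2777  0.203 ] [ 0.6337 -0.2765  0.203 ]
```

>>> step_arm([
  [1, 2.5, -2.7, 0, 0, 0, 0.05],
  [1, 5, -5.5, 0, 0, 0, 0.1],
  [1, 7.5, -8.2, 0, 0, 0, 0.15],
  [1, 10, -11, 0, 0, 0, 0.2],
  [1, 12.4, -13.7, 0, 0, 0, 0.25],
], grip_force=25)

```text
time: 0.52
tool_pos: [0.3358, 0.3422, 0.2265]
tool_rot: [-3.141, -0.0, 2.981]
contact_force: [0.6, 0.9, 0.2]
opening: 0.0918
grip_force: 0.0
```

>>> step_arm([
  [1, 2.5, -2.7, 0, 0, 0, 0.05],
  [1, 5, -5.5, 0, 0, 0, 0.1],
  [1, 7.5, -8.2, 0, 0, 0, 0.15],
  [1, 10, -11, 0, 0, 0, 0.2],
  [1, 12.4, -13.6, 0, 0, 0, 0.25],
])

```text
time: 0.93
tool_pos: [0.46, 0.2059, 0.2265]
tool_rot: [-3.142, -0.001, -3.053]
contact_force: [0.4, 0.6, -0.7]
opening: 0.0923
grip_force: 0.0
```

>>> step_arm([
  [1, 0, 0, -1, 0, 0, 0],
  [1, 0, 0, -3, 0, 0, 0],
  [1, 0, 0, -5, 0, 0, 0],
  [1, 0, 0, -7, 0, 0, 0],
  [1, 0, 0, -7, 0, 0, 0],
])

```text
time: 1.35
tool_pos: [0.4567, 0.2068, 0.153]
tool_rot: [-3.14, -0.008, -3.056]
contact_force: [-0.7, 0.4, -0.3]
opening: 0.0918
grip_force: 0.0
```

```bash
python3 - <<'E'
from h import *
a=read_camera("top")[:,:,::-1][200:310,200:330]; b=read_camera("side")[:,:,::-1][160:270,240:370]
o=observe(); print(o["tool_pos"],o["tool_rot"],o["opening"],o["contact_force"])
cv2.imwrite("pics/g1.png",np.hstack([cv2.resize(x,None,fx=3,fy=3,interpolation=cv2.INTER_CUBIC) for x in(a,b)]))
E
```

```text
[0.45877425 0.20762954 0.15653862] [-3.14135852e+00 -1.69200102e-03 -3.05540538e+00] 0.09173576960311887 [ 0.43373023 -0.18125048  0.03296544]
```

View pics/g1.png

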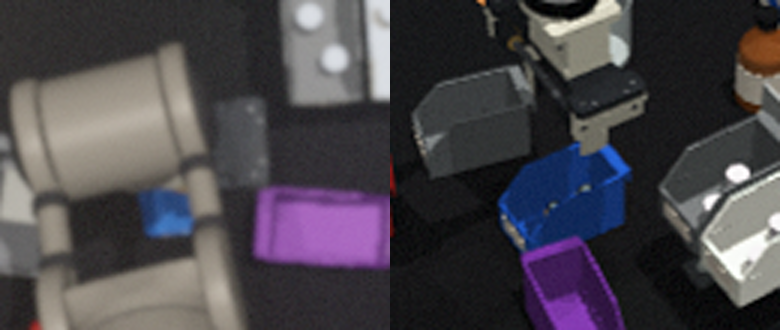

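The fingers hang over the blue bin, with the near finger above its rim at (590,140) in the side half of the picture. The position is good, so I'll descend and grip.

>>> step_arm([
  [1, 0, 0, -2.5, 0, 0, 0],
  [1, 0, 0, -5, 0, 0, 0],
  [1, 0, 0, -8, 0, 0, 0],
  [1, 0, 0, -10, 0, 0, 0],
  [1, 0, 0, -11, 0, 0, 0],
])

```text
time: 1.87
tool_pos: [0.4587, 0.2077, 0.0458]
tool_rot: [-3.141, -0.001, -3.055]
contact_force: [-0.8, 0.1, -0.3]
opening: 0.0919
grip_force: 0.0
```

>>> step_arm([
  [0.8, 0, 0, 0, 0, 0, 0],
  [0.7, 0, 0, 0, 0, 0, 0],
  [0.6, 0, 0, 0, 0, 0, 0],
  [0.6, 0, 0, 0, 0, 0, 0],
  [0.6, 0, 0, 0, 0, 0, 0],
], grip_force=25)

```text
time: 2.28
tool_pos: [0.4601, 0.2081, 0.0482]
tool_rot: [3.141, 0.003, -3.055]
contact_force: [0.7, 0.6, 4.4]
opening: 0.0659
grip_force: 25.0
```

>>> step_arm([
  [0.6, 0, 0, 0, 0, 0, 0],
  [0.6, 0, 0, 0, 0, 0, 0],
  [0.6, 0, 0, 0.2, 0, 0, 0],
  [0.6, 0, 0, 1, 0, 0, 0],
  [0.6, 0, 0, 3, 0, 0, 0],
])

```text
time: 2.7
tool_pos: [0.4571, 0.2071, 0.0753]
tool_rot: [-3.141, -0.006, -3.055]
contact_force: [0.1, -0.4, -2.6]
opening: 0.066
grip_force: 24.9
```

>>> step_arm([
  [0.6, 0, 0, 3, 0, 0, 0],
  [0.6, 0, 0, 6.5, 0, 0, 0],
  [0.6, 0, 0, 10, 0, 0, 0],
  [0.6, 0, 0, 14, 0, 0, 0],
  [0.6, 0, 0, 16, 0, 0, 0.014],
])

```text
time: 3.12
tool_pos: [0.4599, 0.208, 0.2418]
tool_rot: [3.141, 0.006, -3.041]
contact_force: [0.9, 1.0, -2.1]
opening: 0.0661
grip_force: 24.9
```

>>> step_arm([
  [0.6, 0.3, -1, 1.5, 0, 0, 0],
  [0.6, 1, -3, 2.4, 0, 0, 0],
  [0.6, 2, -6, 2.4, 0, 0, 0],
  [0.6, 3, -9, 2.4, 0, 0, 0],
  [0.6, 4, -12, 2.4, 0, 0, 0],
])

```text
time: 3.53
tool_pos: [0.4987, 0.0866, 0.2613]
tool_rot: [3.142, -0.0, -3.04]
contact_force: [-0.1, 0.2, -2.5]
opening: 0.0655
grip_force: 24.9
```

>>> step_arm([
  [0.6, 1, -3, 0, 0, 0, 0],
  [0.6, 2, -6, 0, 0, 0, 0],
  [0.6, 3, -9, 0, 0, 0, 0],
  [0.6, 4, -12, 0, 0, 0, 0],
  [0.6, 5, -15, 0, 0, 0, 0],
])

```text
time: 3.95
tool_pos: [0.5487, -0.0637, 0.2609]
tool_rot: [3.141, -0.001, -3.042]
contact_force: [0.9, 0.9, -2.9]
opening: 0.0658
grip_force: 24.9
```

>>> step_arm([
  [0.6, 1, -3, 0, 0, 0, 0],
  [0.6, 2, -6, 0, 0, 0, 0],
  [0.6, 3, -9, 0, 0, 0, 0],
  [0.6, 4, -11.5, 0, 0, 0, 0],
  [0.6, 4.2, -12.8, 0, 0, 0, 0],
])

```text
time: 4.37
tool_pos: [0.5913, -0.1933, 0.2602]
tool_rot: [-3.141, -0.001, -3.044]
contact_force: [0.5, -0.6, -3.6]
opening: 0.0661
grip_force: 24.9
```

>>> step_arm([
  [0.6, 0, 0, -1, 0, 0, 0],
  [0.6, 0, 0, -3, 0, 0, 0],
  [0.6, 0, 0, -5, 0, 0, 0],
  [0.6, 0, 0, -5, 0, 0, 0],
  [0.6, 0, 0, -5, 0, 0, 0],
])

```text
time: 4.78
tool_pos: [0.5901, -0.1887, 0.2098]
tool_rot: [3.139, -0.003, -3.04]
contact_force: [-0.2, -0.2, -2.3]
opening: 0.0659
grip_force: 24.9
```

```bash
python3 - <<'E'
from h import *
a=read_camera("top")[:,:,::-1][130:240,330:460]; b=read_camera("side")[:,:,::-1][205:335,350:480]
o=observe(); print(o["time"],o["tool_pos"],o["tool_rot"],o["opening"],o["contact_force"])
cv2.imwrite("pics/p1.png",np.hstack([cv2.resize(x,(400,400*x.shape[0]//x.shape[1]),interpolation=cv2.INTER_CUBIC)[:338] for x in(a,b)]))
E
```

```text
4.8833 [ 0.59143703 -0.18964064  0.2120998 ] [-3.14102681e+00  1.39041980e-03 -3.04053190e+00] 0.06623416823522923 [-0.31206238 -1.21655038 -2.49853596]
```

View pics/p1.png

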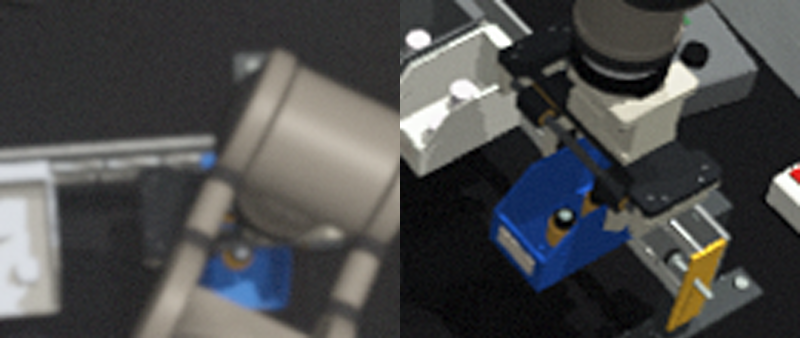

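Both sensor heads are upright in the gripped bin (side half, (565,230) and (600,195)). In the top half the lip's left corner shows at (205,155), just in front of the panel's edge.

```bash
python3 - <<'E'
from h import *
q=lambda x,y:(330+(x+.5)/3.077-.5,130+(y+.5)/3.077-.5)
R=np.array([650e-3,-.0786]);a=.1
def rk(p): d=p[:2]-R; return np.array([d[0]*np.cos(a)+d[1]*np.sin(a),-d[0]*np.sin(a)+d[1]*np.cos(a)])
for p in((203,153),(203,166)): print("lip",rk(onz("top",*q(*p),.241)))
for p in((10,150),(210,137),(10,158),(210,146)): print("panel top",rk(onz("top",*q(*p),.206)))
print("tcp",rk(observe()["tool_pos"]))
E
```

```text
lip [-0.01464624 -0.07235625]
lip [-0.02539297 -0.07143867]
panel top [0.00611407 0.08396918]
panel top [ 0.00466816 -0.08502814]
panel top [-0.0006709   0.08449322]
panel top [-0.00297355 -0.08437426]
tcp [-0.06935596 -0.10463936]
```

>>> step_arm([
  [0.6, 0, 0, -1.5, 0, 0, 0],
  [0.6, 0, 0, -3, 0, 0, 0],
  [0.6, 0, 0, -3.4, 0, 0, 0],
  [0.6, 0.3, 0.03, -3.4, 0, 0, 0],
  [0.6, 0.6, 0.06, -3.4, 0, 0, 0],
])

```text
time: 5.3
tool_pos: [0.5978, -0.1897, 0.1781]
tool_rot: [-3.141, 0.002, -3.041]
contact_force: [-0.4, -0.2, -2.8]
opening: 0.0659
grip_force: 24.9
```

>>> step_arm([
  [0.6, 0.05, 0.005, 0, 0, 0, 0],
  [0.6, 0.1, 0.01, 0, 0, 0, 0],
  [0.6, 0.15, 0.015, 0, 0, 0, 0],
  [0.6, 0.2, 0.02, 0, 0, 0, 0],
  [0.6, 0.2, 0.02, 0, 0, 0, 0],
])

```text
time: 5.72
tool_pos: [0.5992, -0.1895, 0.177]
tool_rot: [-3.142, 0.0, -3.041]
contact_force: [-0.7, 0.5, -3.3]
opening: 0.0656
grip_force: 24.9
```

>>> step_arm([
  [0.6, 0.05, 0.005, 0, 0, 0, 0],
  [0.6, 0.1, 0.01, 0, 0, 0, 0],
  [0.6, 0.15, 0.015, 0, 0, 0, 0],
  [0.6, 0.2, 0.02, 0, 0, 0, 0],
  [0.6, 0.2, 0.02, 0, 0, 0, 0],
])

```text
time: 6.13
tool_pos: [0.6012, -0.1893, 0.1767]
tool_rot: [3.141, 0.0, -3.041]
contact_force: [0.2, 0.3, -2.4]
opening: 0.0659
grip_force: 24.9
```

>>> step_arm([
  [0.6, 0.05, 0.005, 0, 0, 0, 0],
  [0.6, 0.1, 0.01, 0, 0, 0, 0],
  [0.6, 0.1, 0.01, 0, 0, 0, 0],
])

```text
time: 6.38
tool_pos: [0.6022, -0.1892, 0.1767]
tool_rot: [3.142, 0.0, -3.041]
contact_force: [-0.1, 0.6, -3.0]
opening: 0.066
grip_force: 24.9
```

>>> step_arm([
  [0.6, 0.05, 0.005, 0, 0, 0, 0],
  [0.6, 0.1, 0.01, 0, 0, 0, 0],
  [0.6, 0.1, 0.01, 0, 0, 0, 0],
])

```text
time: 6.63
tool_pos: [0.6032, -0.1891, 0.1767]
tool_rot: [3.141, 0.0, -3.041]
contact_force: [0.2, -0.1, -2.8]
opening: 0.066
grip_force: 24.9
```

>>> step_arm([
  [0.6, 0.05, 0.005, 0, 0, 0, 0],
  [0.6, 0.1, 0.01, 0, 0, 0, 0],
  [0.6, 0.1, 0.01, 0, 0, 0, 0],
])

```text
time: 6.88
tool_pos: [0.6042, -0.189, 0.1767]
tool_rot: [3.142, 0.0, -3.041]
contact_force: [1.0, 0.7, -2.9]
opening: 0.0659
grip_force: 24.9
```

>>> step_arm([
  [0.6, 0.05, 0.005, 0, 0, 0, 0],
  [0.6, 0.1, 0.01, 0, 0, 0, 0],
  [0.6, 0.1, 0.01, 0, 0, 0, 0],
])

```text
time: 7.13
tool_pos: [0.6051, -0.1889, 0.1767]
tool_rot: [3.141, -0.0, -3.041]
contact_force: [0.4, -0.2, -3.3]
opening: 0.0662
grip_force: 24.9
```

>>> step_arm([
  [0.6, 0.05, 0.005, 0, 0, 0, 0],
  [0.6, 0.1, 0.01, 0, 0, 0, 0],
  [0.6, 0.1, 0.01, 0, 0, 0, 0],
])

```text
time: 7.38
tool_pos: [0.6053, -0.1888, 0.1766]
tool_rot: [3.141, -0.002, -3.042]
contact_force: [-5.2, -0.3, -1.2]
opening: 0.0659
grip_force: 24.9
```

>>> step_arm([
  [0.6, -0.2, -0.02, 0, 0, 0, 0],
  [0.6, -0.2, -0.02, -0.3, 0, 0, 0],
  [0.6, -0.2, -0.02, -0.7, 0, 0, 0],
  [0.6, -0.2, -0.02, -1.0, 0, 0, 0],
  [0.6, -0.2, -0.02, -1.0, 0, 0, 0],
])

```text
time: 7.8
tool_pos: [0.6038, -0.1887, 0.1656]
tool_rot: [3.141, -0.001, -3.041]
contact_force: [-1.0, 0.5, -2.8]
opening: 0.0662
grip_force: 24.9
```

>>> step_arm([
  [0.6, 0, 0, -0.1, 0, 0, 0],
  [0.6, 0, 0, -0.2, 0, 0, 0],
  [0.6, 0, 0, -0.3, 0, 0, 0],
  [0.6, 0, 0, -0.4, 0, 0, 0],
  [0.6, 0, 0, -0.4, 0, 0, 0],
])

```text
time: 8.22
tool_pos: [0.604, -0.189, 0.1625]
tool_rot: [3.141, -0.0, -3.041]
contact_force: [-0.2, 0.3, -3.5]
opening: 0.0654
grip_force: 24.9
```

>>> step_arm([
  [0.6, 0, 0, -0.1, 0, 0, 0],
  [0.6, 0, 0, -0.2, 0, 0, 0],
  [0.6, 0, 0, -0.3, 0, 0, 0],
  [0.6, 0, 0, -0.4, 0, 0, 0],
  [0.6, 0, 0, -0.4, 0, 0, 0],
])

```text
time: 8.63
tool_pos: [0.604, -0.1889, 0.1585]
tool_rot: [3.141, -0.0, -3.041]
contact_force: [-0.3, -0.1, -2.9]
opening: 0.0658
grip_force: 24.9
```

>>> step_arm([
  [0.6, 0, 0, -0.1, 0, 0, 0],
  [0.6, 0, 0, -0.2, 0, 0, 0],
  [0.6, 0, 0, -0.3, 0, 0, 0],
  [0.6, 0, 0, -0.3, 0, 0, 0],
  [0.6, 0, 0, -0.3, 0, 0, 0],
])

```text
time: 9.05
tool_pos: [0.604, -0.189, 0.1557]
tool_rot: [3.141, -0.0, -3.041]
contact_force: [1.1, 0.3, -3.1]
opening: 0.0661
grip_force: 24.9
```

>>> step_arm([
  [0.6, 0, 0, -0.1, 0, 0, 0],
  [0.6, 0, 0, -0.2, 0, 0, 0],
  [0.6, 0, 0, -0.2, 0, 0, 0],
])

```text
time: 9.3
tool_pos: [0.604, -0.1889, 0.1535]
tool_rot: [3.141, -0.0, -3.041]
contact_force: [0.4, -0.0, -2.7]
opening: 0.0657
grip_force: 24.9
```

>>> step_arm([
  [0.6, 0, 0, -0.05, 0, 0, 0],
  [0.6, 0, 0, -0.1, 0, 0, 0],
  [0.6, 0, 0, -0.1, 0, 0, 0],
])

```text
time: 9.55
tool_pos: [0.6041, -0.189, 0.1532]
tool_rot: [-3.141, 0.0, -3.041]
contact_force: [-1.2, 0.0, -0.9]
opening: 0.0661
grip_force: 25.0
```

>>> step_arm([
  [0.6, 0, 0, -0.05, 0, 0, 0],
  [0.6, 0, 0, -0.1, 0, 0, 0],
  [0.6, 0, 0, -0.1, 0, 0, 0],
])

```text
time: 9.8
tool_pos: [0.6043, -0.1889, 0.1522]
tool_rot: [-3.142, 0.001, -3.041]
contact_force: [-1.3, 0.9, 2.3]
opening: 0.0657
grip_force: 25.0
```

>>> step_arm([
  [0.6, 0, 0, 0.05, 0, 0, 0],
  [0.6, 0, 0, 0.05, 0, 0, 0],
  [0.6, 0.03, -0.3, 0.05, 0, 0, 0],
  [0.6, 0.06, -0.6, 0.05, 0, 0, 0],
  [0.6, 0.1, -1.0, 0.05, 0, 0, 0],
], grip_force=45)

```text
time: 10.22
tool_pos: [0.6053, -0.1989, 0.1524]
tool_rot: [3.141, 0.0, -3.041]
contact_force: [-0.3, 2.9, 2.0]
opening: 0.066
grip_force: 45.0
```

>>> step_arm([
  [0.6, 0.02, -0.2, 0, 0, 0, 0],
  [0.6, 0.04, -0.4, 0, 0, 0, 0],
  [0.6, 0.06, -0.6, 0, 0, 0, 0],
  [0.6, 0.08, -0.8, 0, 0, 0, 0],
  [0.6, 0.08, -0.8, 0, 0, 0, 0],
])

```text
time: 10.63
tool_pos: [0.606, -0.2075, 0.1524]
tool_rot: [-3.141, 0.0, -3.042]
contact_force: [-0.1, 1.7, 2.9]
opening: 0.066
grip_force: 45.0
```

>>> step_arm([
  [0.6, 0.01, -0.1, 0, 0, 0, 0],
  [0.6, 0.02, -0.2, 0, 0, 0, 0],
  [0.6, 0.02, -0.2, 0, 0, 0, 0],
])

```text
time: 10.88
tool_pos: [0.6061, -0.2091, 0.1523]
tool_rot: [3.142, 0.0, -3.041]
contact_force: [0.4, 3.0, 3.6]
opening: 0.0656
grip_force: 45.0
```

>>> step_arm([
  [0.6, 0.01, -0.1, 0, 0, 0, 0],
  [0.6, 0.02, -0.2, 0, 0, 0, 0],
  [0.6, 0.02, -0.2, 0, 0, 0, 0],
])

```text
time: 11.13
tool_pos: [0.6063, -0.2111, 0.1523]
tool_rot: [3.142, 0.0, -3.041]
contact_force: [0.4, 3.3, 4.1]
opening: 0.0655
grip_force: 45.0
```

>>> step_arm([
  [0.6, 0.01, -0.1, 0.05, 0, 0, 0],
  [0.6, 0.02, -0.2, 0.05, 0, 0, 0],
  [0.6, 0.02, -0.2, 0.05, 0, 0, 0],
])

```text
time: 11.38
tool_pos: [0.6063, -0.2134, 0.1524]
tool_rot: [3.142, -0.001, -3.042]
contact_force: [0.1, 2.1, 2.4]
opening: 0.0655
grip_force: 45.0
```

>>> step_arm([
  [0.6, 0.01, -0.1, 0, 0, 0, 0],
  [0.6, 0.02, -0.2, 0, 0, 0, 0],
  [0.6, 0.02, -0.2, 0, 0, 0, 0],
])

```text
time: 11.63
tool_pos: [0.6066, -0.2153, 0.1525]
tool_rot: [-3.142, -0.0, -3.042]
contact_force: [-0.7, 1.3, -0.0]
opening: 0.0657
grip_force: 45.0
```

>>> step_arm([
  [0.6, 0.01, -0.1, 0, 0, 0, 0],
  [0.6, 0.02, -0.2, 0, 0, 0, 0],
  [0.6, 0.02, -0.2, 0, 0, 0, 0],
])

```text
time: 11.88
tool_pos: [0.6067, -0.2167, 0.1525]
tool_rot: [3.141, -0.001, -3.041]
contact_force: [-0.1, 4.1, 0.5]
opening: 0.066
grip_force: 45.0
```

>>> step_arm([
  [0.6, 0.01, -0.1, 0, 0, 0, 0],
  [0.6, 0.015, -0.15, 0, 0, 0, 0],
  [0.6, 0.015, -0.15, 0, 0, 0, 0],
])

```text
time: 12.13
tool_pos: [0.6067, -0.2168, 0.1526]
tool_rot: [3.139, -0.001, -3.041]
contact_force: [-1.9, 8.4, 1.6]
opening: 0.0655
grip_force: 45.0
```

>>> step_arm([
  [0.6, 0.003, -0.03, 0, 0, 0, 0],
  [0.6, 0.003, -0.03, 0, 0, 0, 0],
  [0.6, 0.003, -0.03, 0, 0, 0, 0],
  [0.6, 0.003, -0.03, 0, 0, 0, 0],
])

```text
time: 12.47
tool_pos: [0.6066, -0.2168, 0.1526]
tool_rot: [3.138, -0.001, -3.04]
contact_force: [-1.2, 9.0, 1.7]
opening: 0.0657
grip_force: 45.0
```

```bash
python3 - <<'E'
from h import *
b=read_camera("side")[:,:,::-1][205:335,350:510]
o=observe(); print(o["tool_pos"],o["tool_rot"],o["contact_force"])
cv2.imwrite("pics/p2.png",cv2.resize(b,None,fx=4,fy=4,interpolation=cv2.INTER_CUBIC))
E
```

```text
[ 0.60665192 -0.21680946  0.15254142] [ 3.13839156e+00 -1.31455180e-03 -3.04026185e+00] [-2.10560319  8.18678811  1.81629634]
```

View pics/p2.png

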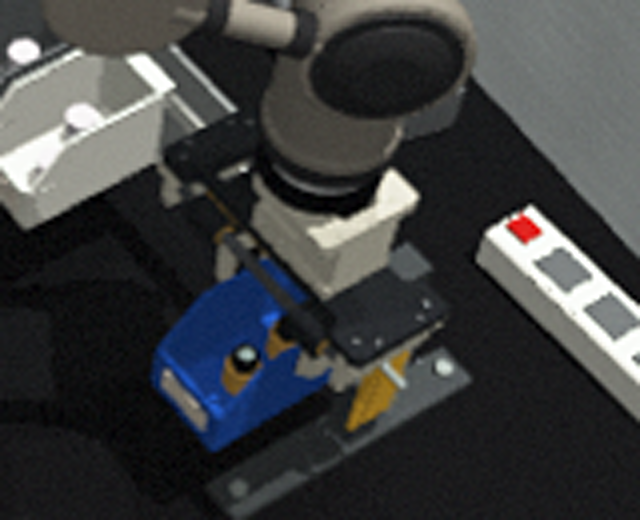

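The bin is pressed to the right on the rail and both heads are standing in it at (240,365) and (280,335). I'll check where the bumper is expected in pixels against where contact was felt.

```bash
python3 - <<'E'
from h import *
a=.1;c,s=np.cos(a),np.sin(a)
W=lambda x,y,z:(.651+c*x-s*y,-.0786+s*x+c*y,z)
Z=lambda p:(p-[270,185]+.5)*3.8-.5
for p in(.022,.026,.03): print(p,[Z(proj("side",W(-.021+dx,-.196+p,.161+dz))).round(0) for dx,dz in((0,0),(-.008,0),(.008,0),(0,.008),(0,-.008))])
print("plate corners",[Z(proj("side",W(x,-.196,z))).round() for x,z in((0,.203),(-.034,.203),(-.034,.093))], "stud hole",Z(proj("side",W(-.021,-.2,.161))).round())
E
```

```text
0.022 [array([642., 397.]), array([633., 402.]), array([651., 392.]), array([644., 390.]), array([640., 403.])]
0.026 [array([638., 393.]), array([629., 398.]), array([647., 388.]), array([640., 386.]), array([636., 399.])]
0.03 [array([634., 389.]), array([625., 394.]), array([643., 383.]), array([636., 382.]), array([632., 395.])]
plate corners [array([700., 370.]), array([661., 393.]), array([630., 482.])] stud hole [667. 424.]
```

>>> step_arm([
  [0.6, -0.005, 0.05, 0, 0, 0, 0],
  [0.6, -0.01, 0.1, 0, 0, 0, 0],
  [0.6, -0.013, 0.13, 0, 0, 0, 0],
  [0.6, -0.013, 0.13, 0, 0, 0, 0],
], grip_force=15)

```text
time: 12.85
tool_pos: [0.6067, -0.2168, 0.1524]
tool_rot: [3.14, -0.001, -3.041]
contact_force: [-0.3, 5.5, -0.6]
opening: 0.0662
grip_force: 15.0
```

>>> step_arm([
  [0.76, 0, 0, 0, 0, 0, 0],
  [0.82, 0, 0, 0, 0, 0, 0],
  [0.9, 0, 0, 0, 0, 0, 0],
  [1, 0, 0, 0, 0, 0, 0],
  [1, 0, 0, 0, 0, 0, 0],
])

```text
time: 13.27
tool_pos: [0.607, -0.2181, 0.1529]
tool_rot: [-3.141, 0.0, -3.042]
contact_force: [-1.0, 0.6, -0.3]
opening: 0.0894
grip_force: 0.0
```

>>> step_arm([
  [1, 0, 0, 0, 0, 0, 0],
  [1, 0, 0, 0, 0, 0, 0],
  [1, 0, 0, 0, 0, 0, 0],
])

```text
time: 13.52
tool_pos: [0.6069, -0.2176, 0.1528]
tool_rot: [-3.142, 0.0, -3.041]
contact_force: [0.3, -0.1, -0.4]
opening: 0.092
grip_force: 0.0
```

>>> step_arm([
  [1, 0, 0, 1, 0, 0, 0],
  [1, 0, 0, 3, 0, 0, 0],
  [1, 0, 0, 6, 0, 0, 0],
  [1, 0, 0, 9, 0, 0, 0],
  [1, 0, 0, 12, 0, 0, 0],
])

```text
time: 13.93
tool_pos: [0.6067, -0.2174, 0.2749]
tool_rot: [-3.141, 0.0, -3.041]
contact_force: [0.1, -0.1, -0.1]
opening: 0.092
grip_force: 0.0
```

>>> step_arm([
  [1, -3, 0, 0, 0, 0, 0],
  [1, -6, 0, 0, 0, 0, 0],
  [1, -10, 0, 0, 0, 0, 0],
  [1, -14, 0, 0, 0, 0, 0],
  [1, -17, 0, 0, 0, 0, 0],
])

```text
time: 14.35
tool_pos: [0.4343, -0.217, 0.2735]
tool_rot: [-3.141, -0.0, -3.041]
contact_force: [0.4, 0.5, 0.1]
opening: 0.0918
grip_force: 0.0
```

```bash
python3 - <<'E'
from h import *
a=read_camera("top")[:,:,::-1][150:250,360:460]; b=read_camera("side")[:,:,::-1][235:335,370:470]
cv2.imwrite("pics/p3.png",np.hstack([cv2.resize(x,(400,400),interpolation=cv2.INTER_CUBIC) for x in(a,b)]))
E
```

```text
(no output)
```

View pics/p3.png

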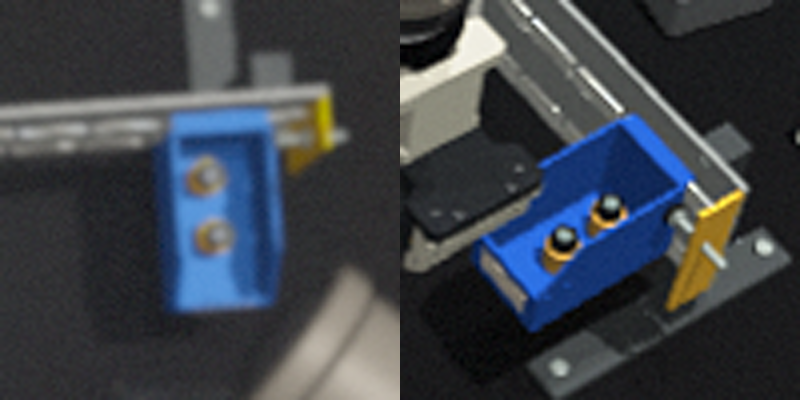

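The bin hangs on the rail, level and touching the bumper (side half, (675,215)). Both heads are upright in it at (565,245) and (610,215), and the gripper is clear.

```bash
python3 -c "
from cell import *
print(hand_in())"
```

```text
the job is handed in; nothing more can be done
None
```

The blue bin hangs fully home on the upper rail, pushed against the bumper at about 9 N and released, with both sensor heads still upright in it; the job is handed in, but no verdict came back.

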